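# Sort the washed bits on the kitchen worktop

### The job

Sort the five loose bits on the worktop: stand the blue-capped and the yellow-capped glass shaker upright on the white turntable beside the black-capped one, lay the green and the white chopstick rest flat on the floor of the red dish, and stand the pastry cutter, orange edge up, on the floor of the aluminium mould. Set everything down gently rather than dropping it, keep the black-capped shaker standing on the turntable, and leave the rice paddle, the dish and the mould where they are.

Things in the scene. Friction and masses are not known exactly. Their poses are not given: they have to be found in the camera images.
- shaker_blue: To sort: glass shaker with a blue twist cap: upright cylinder 42 mm across, 78 mm tall (clear glass to 60 mm, cap above, same width), about 90 g, empty. Origin: centre of its underside; z up.
- shaker_yellow: To sort: glass shaker with a yellow twist cap: upright cylinder 42 mm across, 78 mm tall (clear glass to 60 mm, cap above, same width), about 90 g, empty. Origin: centre of its underside; z up.
- rest_green: To sort: dark green glazed ceramic chopstick rest, a small bar 44 mm long (x) by 18 mm wide (y), 14 mm thick, 18 mm at its two raised ends, about 35 g, lying flat. Origin: centre of its underside; z up.
- rest_white: To sort: white glazed ceramic chopstick rest, a small bar 44 mm long (x) by 18 mm wide (y), 14 mm thick, 18 mm at its two raised ends, about 35 g, lying flat. Origin: centre of its underside; z up.
- cutter: To sort: round pastry cutter, a steel ring 50 mm across and open through the middle, with an orange plastic top edge 54 mm across (from 24 mm up to its full 32 mm height); about 50 g, standing orange edge up. Origin: centre of its underside; z up.
- turntable: White plastic turntable, 230 mm across, standing on a fixed grey foot. Origin: on its axis at the worktop; z up. Its flat top is 25 mm above the origin, inside a rim 5 mm thick that rises to 33 mm (flat area 220 mm across). The top turns stiffly about the vertical axis if pushed sideways. One black-capped shaker stands on it, 45 to 60 mm off its axis.
- dish: Red ceramic dish, round, loose (0.5 kg), 184 mm across the rim, 28 mm high; flat inner floor about 150 mm across, 6 mm above the origin, low flared wall 5 mm thick. Origin: centre of its underside; z up.
- mould: Aluminium mould, an open rectangular loaf tin, loose (0.3 kg): inside 162 mm (x) by 102 mm (y), walls 4 mm, 40 mm high, with a rim 186 by 124 mm; inner floor 4 mm above the origin. Origin: centre of its underside; x along its length, z up.
- shaker_black: Bystander, already in its place on the turntable: glass shaker with a black twist cap: upright cylinder 42 mm across, 78 mm tall (clear glass to 60 mm, cap above, same width), about 90 g, empty. Origin: centre of its underside; z up.
- paddle: Bystander: dark lacquered wooden rice paddle lying flat, 228 mm long, 8 mm thick; handle 22 mm wide, blade 66 mm wide. Origin: on its underside, 110 mm from the handle's end; x runs from handle to blade.

How it is judged:
By the outcome, as a careful person would: the job done as asked, in the order asked, and still so for the second after the job is handed in, with the robot touching nothing.
It also fails if it takes over 128 s, if anything falls off the work surface, if the arm or the gripper's body presses on something with over 40 N, if the wrist force passes 120 N, or if a joint passes its speed limit or range.

### The arm

A 6-joint arm with a two-finger parallel gripper is mounted at the origin on the work surface. World frame = base frame: x ahead of the robot, y to its left, z up, the work surface at z = 0. Lengths are in m, angles in rad, forces in N, time in s.
With the tool pointing down it reaches from about 0.3 to 0.85 m from the base axis. Payload 5.4 kg.
Tool frame: the origin (TCP) lies at the very end of the fingers, on their centre line; the grasp point (between the pads) lies 19 mm behind it (r.tcp_to_grasp is the z of the grasp point in the tool frame, in m); z points along the fingers, y is the line along which they close (so a half turn about z gives the same grasp; the last joint's range is limited). The gripper opens to 85 mm and grips with 20 to 120 N. Pads are 22 mm wide; open, the fingers measure 114 mm over their backs; the gripper's body (76 mm by 85 mm) begins 54 mm behind the grasp point. The pads swing forward as they close: fully open they stand 13 mm farther back than shut.
Start: joints at [0.897, 0.158, 1.597, -0, 1.386, -0.21], TCP at [0.257, 0.514, 0.231] pointing down, gripper open.
Joint ranges: [-2.91, 2.91], [-0.94, 2.29], [0.18, 2.7], [-1.29, 4.43], [0.17, 2.64], [-3, 3]. Speed limits (rad/s): [2.57, 2.57, 3.14, 3.14, 3.14, 3.14].

### API

Orientations are given as a rotation vector (axis times angle).
In Python, from rig import r, eyes, workorder gives the robot as it stands. The module is installed in compiled form; this text tells all that it offers.
- The arm moves only by the shell command python3 -m inch 'ROWS' [FORCE]. ROWS is JSON, a list that holds one entry, the list of rows, each a list of 5 numbers: the opening, from 0 (shut) to 1 (fully open), then the shift along the tool's x, y, z scaled (see below), then the turn about the tool's z scaled (see below). A call has 1 to 20 rows; each row shifts and turns the commanded pose from where the row before left it, along the tool's axes as they then stand; what a row does not reach is not made up. The controller multiplies each number of a shift by 30 mm and each number of a turn by 0.12 rad. A row lasts 1/8 s, in which the tool goes at most 62.5 mm and 10.7 degrees, less where a joint would pass 70% of its speed; a pose out of reach is approached as far as the arm can. A call with a number of a shift or a turn outside -1 to 1 is refused whole. A call with a gripper value outside its range is refused whole. The fingers move at their own pace and stop on an object; FORCE is the grip in N (left out, the last holds). Time passes only in rows, so rows that do not move let the fingers close. It gives the time, the measured TCP pose, the force, the opening and the grip force at its end, in the units of the state.
- r.sense(): the state, without advancing time (a new reading comes with each control period).
- eyes.camera(name): name is "scene" or "top"; returns (picture, depth): 384x512x3 uint8, red, green, blue; 384x512 float32, m along the optical axis (not along the pixel's ray), 0 where there is no reading.
- eyes.get_calibration(name): a dict with "fx", "fy", "cx", "cy" (pixels), "R" (3x3) and "t" (3): a world point X has camera coordinates R X + t. Camera axes: x right, y down, z forward; pixel columns grow to the right and rows downward; lengths in m; the calibration is good to about 2 mm. A picture is of the moment at which its call begins. get_calibration takes no time and is no camera call.
- workorder.finish_job(): hands the job in; it is judged then, once.
The state is a dict: "time_s": time; "joint_positions": joint angles; "qd": joint speeds; "joint_torque": joint torques, N m; "ee_pos": TCP position; "eef_rot": TCP orientation; "ft_force": force on the tool from outside, world axes, zero at the start; "moment": the same for the moment, N m; "grip_width": opening from 0.0 (shut) to 1.0 (fully open); "grasp_force": force on a finger pad.
Only numpy, scipy, OpenCV 4.12 (cv2) and the standard library are available. Lean on these libraries where they do the work, as an engineer would, in place of code of your own. Each camera call takes 0.05 s, during which the arm holds its last target. There are 200 camera calls.

## Working session

There is one attempt and no reset: what is moved stays moved. The work goes in short steps, Python scripts to look and compute and a shell command to move; the robot and the scene stay as the last step left them, time stands still between calls to the robot, and variables do not carry over. Pictures are saved under pics/ and viewed, at most 14 in all, crops included, and the job is handed in when it is done.

```bash
mkdir -p pics
python3 - <<'E'
from rig import r, eyes
import cv2, numpy as np
s=r.sense(); print(s, r.tcp_to_grasp)
for n in ("scene","top"):
    p,d=eyes.camera(n); c=eyes.get_calibration(n)
    cv2.imwrite(f"pics/{n}0.png",cv2.resize(p[:,:,::-1],(800,600),interpolation=cv2.INTER_CUBIC)); np.savez(f"{n}0.npz",p=p,d=d,**c)
    print(n,{k:np.round(v,3).tolist() for k,v in c.items()})
E
```

```text
{'time_s': 0.0, 'joint_positions': array([ 8.96873795e-01,  1.59066847e-01,  1.59823010e+00, -5.33071392e-06,
        1.38619776e+00, -2.10116824e-01]), 'qd': array([ 0.0006565 , -0.00109449,  0.0003736 , -0.00018296, -0.00011527,
        0.00045793]), 'joint_torque': array([ 4.01543571e-05, -3.95989716e+01, -3.31431699e+01, -3.10410223e-04,
        8.32891645e-03, -2.98334413e-06]), 'ee_pos': array([0.25687589, 0.51376183, 0.23030797]), 'eef_rot': array([-7.21844105e-01, -3.05670679e+00,  2.70341165e-03]), 'ft_force': array([-0.35619186,  0.33097279, -0.54525482]), 'moment': array([-0.03271435, -0.02225852,  0.01315545]), 'grasp_force': 0.0, 'grip_width': 1.0004844051191841} -0.0187
scene {'fx': 405.812, 'fy': 405.812, 'cx': 263.303, 'cy': 190.126, 'R': [[0.847, 0.531, -0.003], [0.343, -0.551, -0.761], [-0.406, 0.643, -0.649]], 't': [-0.47, -0.155, 1.297]}
top {'fx': 484.424, 'fy': 484.424, 'cx': 261.048, 'cy': 194.074, 'R': [[0.021, -1.0, -0.001], [-0.996, -0.021, -0.086], [0.086, 0.003, -0.996]], 't': [0.018, 0.553, 1.614]}
```

View pics/scene0.png

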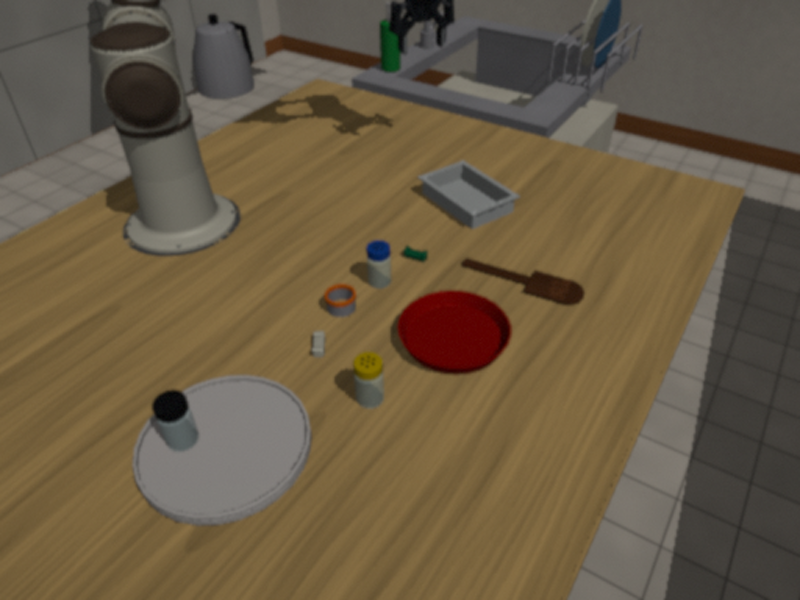

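View pics/top0.png

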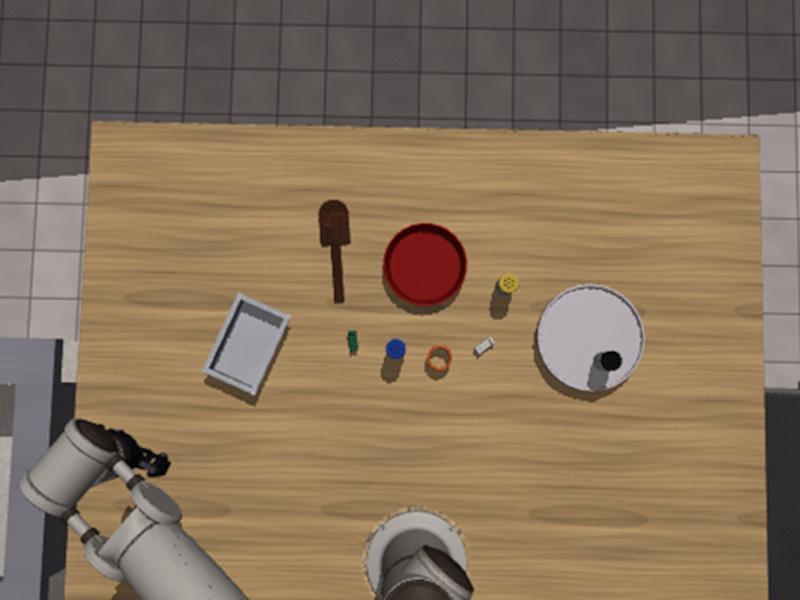

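The scene view (800x600) shows the blue cap at (378,250), yellow cap (368,365), cutter (340,297), green rest (415,254) and white rest (318,343). In the top view they are blue (396,349), yellow (508,283), green (353,342), white (484,346), cutter (439,358), mould (247,344), dish (425,264), turntable (590,338) and black cap (610,361). Next I enlarge both.

Run:
```python
import cv2, numpy as np
for n,(x0,y0,w,h,k) in {"top":(215,165,110,80,7),"scene":(190,145,100,125,4.8)}.items():
    p=np.load(f"{n}0.npz")["p"][y0:y0+h,x0:x0+w,::-1]
    im=cv2.resize(p,None,fx=k,fy=k,interpolation=cv2.INTER_CUBIC)
    for i in range(0,w,10):
        cv2.putText(im,str(x0+i),(int(i*k),10),0,.35,(0,0,0),1); cv2.line(im,(int(i*k),12),(int(i*k),18),(0,0,0),1)
    for i in range(0,h,10):
        cv2.putText(im,str(y0+i),(0,int(i*k)+4),0,.35,(0,0,0),1); cv2.line(im,(24,int(i*k)),(30,int(i*k)),(0,0,0),1)
    cv2.imwrite(f"pics/{n}0c.png",im)
```

```text
(no output)
```

View pics/top0c.png

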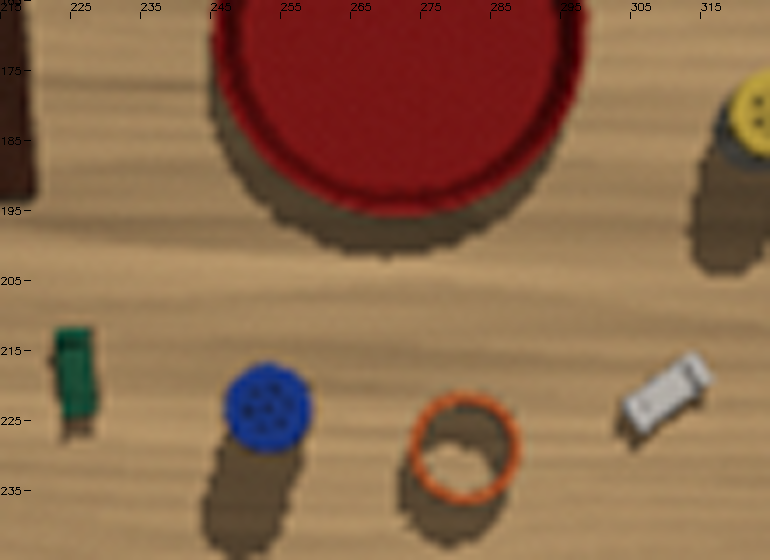

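View pics/scene0c.png

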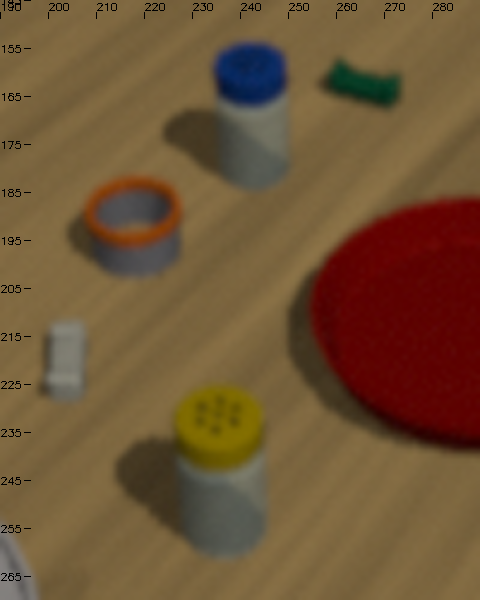

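The crops give these pixels (x, y), in top then scene. Blue cap is (253.3,223.3) / (242.1,158.8) and the cutter ring (281.4,229) / (217.7,188.3). Green is (225.9,218.1) / (265.8,162.5), white (310,221.3) / (204,219) and yellow (325.3,181) / (236,232.1).

```bash
cat > h.py <<'E'
import numpy as np, cv2
def load(n,tag="0"): return dict(np.load(f"{n}{tag}.npz"))
def K(c): return np.array([[c["fx"],0,c["cx"]],[0,c["fy"],c["cy"]],[0,0,1]],float)
def tri(a,b,pa,pb):
    P=[K(c)@np.c_[c["R"],c["t"]] for c in (a,b)]
    X=cv2.triangulatePoints(*P,np.float64(pa),np.float64(pb)).ravel(); return X[:3]/X[3]
def ray(c,p,z):  # pixel -> world at height z
    d=c["R"].T@np.linalg.solve(K(c),[p[0],p[1],1]); o=-c["R"].T@c["t"]; return o+d*(z-o[2])/d[2]
def world(c):
    d=c["d"]; v,u=np.indices(d.shape); q=np.stack([(u-c["cx"])/c["fx"]*d,(v-c["cy"])/c["fy"]*d,d],-1)
    w=(q-c["t"])@c["R"]; w[d==0]=np.nan; return w
E
python3 - <<'E'
from h import *
np.set_printoptions(precision=4,suppress=True)
T,S=load("top"),load("scene"); W=world(T)
for n,a,b in [("blue",(253.3,223.3),(242.1,158.75)),("yellow",(325.3,181),(236,232.1)),("cutter",(281.4,229),(217.7,188.3)),("green",(225.9,218.1),(265.8,162.5)),("white",(310,221.3),(204,219))]:
    X=tri(T,S,a,b); print(n,"tri",X,"depth",W[int(a[1]),int(a[0])])
for n,a,b,z in [("green",(74,330),(81,415),.017),("white",(630,417),(703,365),.017)]:
    A,B=[ray(T,(215+p[0]/7-.5,165+p[1]/7-.5),z) for p in (a,b)]; print(n,"mid",(A+B)/2,"len",np.linalg.norm(A-B),"ang",np.arctan2(*(A-B)[[1,0]]))
p=T["p"].astype(int); x,y,z=W[...,0],W[...,1],W[...,2]
def fit(m,n):
    pts=np.float32(np.c_[x[m],y[m]]); print(n,m.sum(),"z",np.nanpercentile(z[m],[5,50,95]),"circ",cv2.minEnclosingCircle(pts),"rect",cv2.minAreaRect(pts))
red=(p[...,0]>80)&(p[...,1]<45)&(p[...,2]<45)&(y>-.2)&(y<.15); fit(red,"dish")
fit((z>.018)&(z<.045)&(y<-.2)&(y>-.6)&(x>.25)&(x<.65),"turntable")
fit((z>.03)&(y>.2)&(y<.52)&(x>.3)&(x<.65),"mould rim")
fit((z>-.003)&(z<.012)&(y>.26)&(y<.36)&(x>.42)&(x<.5),"mould floor?")
fit((z>.06)&(y<-.2)&(y>-.6)&(x>.25)&(x<.65),"black")
fit((z>.06)&(y<.1)&(y>0)&(x>.35)&(x<.55),"blue")
fit((z>.06)&(y<-.1)&(y>-.25)&(x>.45)&(x<.65),"yel")
E
```

```text
blue tri [0.4524 0.0532 0.0734] depth [0.4522 0.0534 0.0857]
yellow tri [ 0.596  -0.1801  0.0744] depth [ 0.5953 -0.1797  0.0741]
cutter tri [ 0.4364 -0.0406  0.0288] depth [ 0.4361 -0.0409  0.0002]
green tri [0.4696 0.1478 0.0079] depth [0.4689 0.1498 0.0164]
white tri [ 0.4649 -0.1377  0.0109] depth [ 0.4649 -0.1376  0.0186]
green mid [0.4699 0.1478 0.017 ] len 0.0412102847198975 ang 0.10995873826894881
white mid [ 0.4671 -0.1368  0.017 ] len 0.04343162442046358 ang 2.2078958534456112
dish 1830 z [-0.0001  0.0066  0.0273] circ ((0.6395165920257568, -0.002834080485627055), 0.09282490611076355) rect ((0.6378805637359619, -0.004662796854972839), (0.17772093415260315, 0.17875202000141144), 64.12960052490234)
turntable 3403 z [0.0198 0.0257 0.0337] circ ((0.48779523372650146, -0.36422014236450195), 0.11609110236167908) rect ((0.48646217584609985, -0.36391013860702515), (0.22801963984966278, 0.22831979393959045), 6.100342273712158)
mould rim 949 z [0.0331 0.0426 0.5745] circ ((0.4095776081085205, 0.39895734190940857), 0.16166704893112183) rect ((0.408208966255188, 0.39621496200561523), (
[... 244 characters left out ...]
0432, 0.10067511349916458), 1.1451764106750488)
black 178 z [0.0635 0.1012 0.1073] circ ((0.5168035626411438, -0.30440887808799744), 0.13746152818202972) rect ((0.5213999152183533, -0.30933231115341187), (0.27350690960884094, 0.040130864828825), 43.37497329711914)
blue 130 z [0.0729 0.0775 0.0837] circ ((0.45196932554244995, 0.05280628055334091), 0.02082923613488674) rect ((0.4525071382522583, 0.05357376113533974), (0.03920958936214447, 0.03918894752860069), 1.526938557624817)
yel 132 z [0.0713 0.0781 0.0839] circ ((0.5937096476554871, -0.18272484838962555), 0.02257198467850685) rect ((0.5950719714164734, -0.18014726042747498), (0.039612870663404465, 0.039895396679639816), 86.03707122802734)
```

```bash
cat >> h.py <<'E'
from scipy.spatial.transform import Rotation as Ro
def go(x,y,z,yaw=None,s=None):
    "prints shift in tool units (total), turn units; closing-line angle yaw (deg, mod 180)"
    from rig import r
    s=r.sense(); R=Ro.from_rotvec(s["eef_rot"]); M=R.as_matrix()
    cy=np.degrees(np.arctan2(M[1,1],M[0,1])); t=0
    if yaw is not None: t=-((yaw-cy+90)%180-90)/np.degrees(.12)
    M2=M@Ro.from_euler("z",t*.12).as_matrix(); D=np.array([x,y,z])-s["ee_pos"]
    print("t",round(s["time_s"],2),"tcp",s["ee_pos"].round(4),"close",cy.round(1),"q6",s["joint_positions"][5].round(2),"| turn",round(t,2),"shift after turn",(M2.T@D/.03).round(2),"w",s["grip_width"].round(3),"F",s["ft_force"].round(1),s["grasp_force"])
E
python3 - <<'E'
from h import *
np.set_printoptions(precision=4,suppress=True)
T=load("top"); W=world(T); x,y,z=np.moveaxis(W,-1,0)
def fit(m,n):
    pts=np.float32(np.c_[x[m],y[m]]); print(n,m.sum(),"z",np.nanpercentile(z[m],[5,50,95]),"circ",cv2.minEnclosingCircle(pts),"rect",cv2.minAreaRect(pts))
fit((z>.033)&(z<.06)&(y>.22)&(y<.42)&(x>.32)&(x<.6),"mould rim")
fit((z>.08)&(z<.12)&(y<-.34)&(y>-.46)&(x>.38)&(x<.5),"black")
print(ray(T,(390.4,231),.103))
go(.4525,.053,.15); go(.4525,.053,.026)
E
```

```text
mould rim 424 z [0.0347 0.0401 0.0463] circ ((0.45739200711250305, 0.3685474097728729), 0.10794585198163986) rect ((0.45777979493141174, 0.37248557806015015), (0.12651799619197845, 0.18515527248382568), 67.0403060913086)
black 153 z [0.0881 0.1019 0.1077] circ ((0.4362128674983978, -0.3896823525428772), 0.021590663120150566) rect ((0.4357946813106537, -0.3901866674423218), (0.04149935021996498, 0.03865635395050049), 89.95103454589844)
[ 0.4357 -0.3865  0.103 ]Traceback (most recent call last):
  File "<stdin>", line 9, in <module>
  File "h.py", line 20, in go
    print("t",round(s["time_s"],2),"tcp",s["ee_pos"].round(4),"close",cy.round(1),"q6",s["joint_positions"][5].round(2),"| turn",round(t,2),"shift after turn",(M2.T@D/.03).round(2),"w",s["grip_width"].round(3),"F",s["ft_force"].round(1),s["grasp_force"])
                                                                                                                                                                                         ^^^^^^^^^^^^^^^^^^^^^
AttributeError: 'float' object has no attribute 'round'
```

```bash
sed -i 's/s\["grip_width"\].round(3)/round(float(s["grip_width"]),3)/; s/s\["grasp_force"\])$/round(float(s["grasp_force"]),1))/' h.py; python3 -c "
from h import *
go(.4525,.053,.15); go(.4525,.053,.026)"
```

```text
t 0.1 tcp [0.2569 0.5138 0.2304] close 63.4 q6 -0.21 | turn 0 shift after turn [-12.7  -10.82   2.69] w 1.0 F [-0.7 -0.6  0. ] 0.0
t 0.1 tcp [0.2569 0.5138 0.2304] close 63.4 q6 -0.21 | turn 0 shift after turn [-12.71 -10.81   6.83] w 1.0 F [-0.7 -0.6  0. ] 0.0
```

```bash
python3 -m inch '[[[0.85,-0.9,-0.77,0.15,0],[0.85,-0.9,-0.77,0.15,0],[0.85,-0.9,-0.77,0.15,0],[0.85,-0.9,-0.77,0.15,0],[0.85,-0.9,-0.77,0.15,0],[0.85,-0.9,-0.77,0.15,0],[0.85,-0.9,-0.77,0.15,0],[0.85,-0.9,-0.77,0.15,0],[0.85,-0.9,-0.77,0.15,0],[0.85,-0.9,-0.77,0.15,0],[0.85,-0.9,-0.77,0.15,0],[0.85,-0.9,-0.77,0.15,0],[0.85,-0.9,-0.77,0.15,0],[0.85,-0.9,-0.77,0.15,0],[0.85,0,0,0,0]]]' 30; python3 -c "
from h import *
go(.4525,.053,.026)"
```

```text
time_s: 1.98
ee_pos: [0.4508, 0.0543, 0.1677]
eef_rot: [-0.727, -3.055, 0.001]
ft_force: [1.0, 0.2, 0.1]
grip_width: 0.852
grasp_force: 0.0
t 1.98 tcp [0.4508 0.0543 0.1677] close 63.2 q6 -1.25 | turn 0 shift after turn [-0.07 -0.01  4.72] w 0.852 F [1.  0.2 0.1] 0.0
```

```bash
python3 -m inch '[[[0.85,-0.07,0,0.9,0],[0.85,0,0,0.9,0],[0.85,0,0,0.9,0],[0.85,0,0,0.8,0],[0.85,0,0,0.7,0],[0.85,0,0,0.5,0],[0.85,0,0,0,0],[0.3,0,0,0,0],[0.3,0,0,0,0],[0.3,0,0,0,0],[0.3,0,0,0,0],[0.3,0,0,0,0],[0.3,0,0,0,0],[0.3,0,0,0,0]]]' 30; python3 -c "
from h import *
go(.492,-.309,.15)"
```

```text
time_s: 3.72
ee_pos: [0.4536, 0.0549, 0.0284]
eef_rot: [0.722, 3.055, 0.0]
ft_force: [-1.8, 0.6, 6.9]
grip_width: 0.48
grasp_force: 30.6
t 3.73 tcp [0.4536 0.0549 0.0284] close 63.4 q6 -1.25 | turn 0 shift after turn [ -6.58 -10.27  -4.05] w 0.48 F [-1.8  0.6  6.9] 30.6
```

```bash
python3 -m inch '[[[0.3,0,0,-0.4,0],[0.3,0,0,-0.8,0],[0.3,0,0,-1,0],[0.3,-0.4,-0.6,-0.9,0],[0.3,-0.6,-0.9,-0.7,0],[0.3,-0.6,-0.93,-0.2,0],[0.3,-0.6,-0.93,0,0],[0.3,-0.6,-0.93,0,0],[0.3,-0.6,-0.93,0,0],[0.3,-0.6,-0.93,0,0],[0.3,-0.6,-0.93,0,0],[0.3,-0.6,-0.93,0,0],[0.3,-0.6,-0.93,0,0],[0.3,-0.6,-0.93,0,0],[0.3,-0.4,-0.7,0,0],[0.3,-0.2,-0.3,0,0],[0.3,0,0,0,0]]]'; python3 -c "
from h import *
go(.492,-.309,.0534)"
```

```text
time_s: 5.85
ee_pos: [0.4944, -0.3306, 0.1474]
eef_rot: [-0.723, -3.057, -0.001]
ft_force: [-0.7, -0.4, 0.5]
grip_width: 0.478
grasp_force: 30.6
t 5.85 tcp [ 0.4944 -0.3306  0.1474] close 63.4 q6 -1.9 | turn 0 shift after turn [0.39 0.61 3.13] w 0.478 F [-0.7 -0.4  0.5] 30.6
```

```bash
python3 -m inch '[[[0.3,0.2,0.3,0.3,0],[0.3,0.19,0.31,0.7,0],[0.3,0,0,0.7,0],[0.3,0,0,0.6,0],[0.3,0,0,0.4,0],[0.3,0,0,0.25,0],[0.3,0,0,0.1,0],[0.3,0,0,0,0],[0.3,0,0,0,0]]]'; python3 -c "
from h import *
go(.492,-.309,.0534)"
```

```text
time_s: 6.98
ee_pos: [0.4925, -0.3094, 0.0564]
eef_rot: [0.722, 3.057, -0.001]
ft_force: [0.3, 0.2, 0.3]
grip_width: 0.485
grasp_force: 30.6
t 6.97 tcp [ 0.4925 -0.3094  0.0564] close 63.4 q6 -1.88 | turn 0 shift after turn [0.02 0.01 0.1 ] w 0.485 F [0.3 0.2 0.3] 30.6
```

```bash
python3 -m inch '[[[0.3,0,0,0.03,0],[0.3,0,0,0.03,0],[0.3,0,0,0.02,0],[0.3,0,0,0,0]]]'
```

```text
time_s: 7.48
ee_pos: [0.4922, -0.3091, 0.0534]
eef_rot: [0.722, 3.057, -0.0]
ft_force: [-0.5, 0.2, -0.4]
grip_width: 0.481
grasp_force: 30.6
```

```bash
python3 -m inch '[[[0.3,0,0,0.03,0],[0.3,0,0,0.02,0],[0.3,0,0,0,0]]]'
```

```text
time_s: 7.85
ee_pos: [0.493, -0.3095, 0.0534]
eef_rot: [0.722, 3.056, -0.001]
ft_force: [-0.7, 2.0, 7.0]
grip_width: 0.488
grasp_force: 31.2
```

```bash
python3 -m inch '[[[0.55,0,0,0,0],[0.65,0,0,0,0],[0.75,0,0,0,0],[0.75,0,0,0,0],[0.75,0,0,-0.3,0],[0.75,0,0,-0.7,0],[0.75,0,0,-1,0],[0.75,0,0,-1,0],[0.75,0,0,-0.7,0],[0.75,0,0,0,0]]]'; python3 -c "
from h import *
go(.595,-.180,.15);go(.595,-.180,.028)"
```

```text
time_s: 9.1
ee_pos: [0.4934, -0.3101, 0.1656]
eef_rot: [0.721, 3.053, -0.004]
ft_force: [0.4, 0.1, 0.1]
grip_width: 0.745
grasp_force: 0.0
t 9.1 tcp [ 0.4934 -0.3101  0.1656] close 63.4 q6 -1.88 | turn 0 shift after turn [-1.09  5.4   0.52] w 0.745 F [0.4 0.1 0.1] 0.0
t 9.1 tcp [ 0.4934 -0.3101  0.1656] close 63.4 q6 -1.88 | turn 0 shift after turn [-1.07  5.4   4.58] w 0.745 F [0.4 0.1 0.1] 0.0
```

```bash
python3 -m inch '[[[0.85,-0.15,0.7,0,0],[0.85,-0.18,0.9,0,0],[0.85,-0.18,0.9,0.1,0],[0.85,-0.18,0.9,0.2,0],[0.85,-0.18,0.9,0.2,0],[0.85,-0.14,0.7,0,0],[0.85,-0.06,0.4,0,0],[0.85,0,0,0.3,0],[0.85,0,0,0.8,0],[0.85,0,0,0.9,0],[0.85,0,0,0.9,0],[0.85,0,0,0.8,0],[0.85,0,0,0.4,0],[0.85,0,0,0,0]]]'; python3 -c "
from h import *
go(.595,-.180,.028)"
```

```text
time_s: 10.85
ee_pos: [0.5924, -0.1787, 0.024]
eef_rot: [-0.722, -3.055, -0.0]
ft_force: [0.1, -0.3, -0.5]
grip_width: 0.854
grasp_force: 0.0
t 10.85 tcp [ 0.5924 -0.1787  0.024 ] close 63.4 q6 -1.59 | turn 0 shift after turn [-0.1  -0.   -0.13] w 0.854 F [ 0.1 -0.3 -0.5] 0.0
```

```bash
python3 -m inch '[[[0.85,-0.1,0,-0.13,0],[0.3,0,0,0,0],[0.3,0,0,0,0],[0.3,0,0,0,0],[0.3,0,0,0,0],[0.3,0,0,0,0],[0.3,0,0,0,0],[0.3,0,0,0,0]]]' 30; python3 -c "
from h import *
go(.532,-.396,.15)"
```

```text
time_s: 11.85
ee_pos: [0.5969, -0.1804, 0.0301]
eef_rot: [0.721, 3.055, -0.001]
ft_force: [-0.4, -0.3, 6.0]
grip_width: 0.484
grasp_force: 30.6
t 11.85 tcp [ 0.5969 -0.1804  0.0301] close 63.4 q6 -1.59 | turn 0 shift after turn [-1.29 -7.4  -3.99] w 0.484 F [-0.4 -0.3  6. ] 30.6
```

```bash
python3 -m inch '[[[0.3,0,0,-0.4,0],[0.3,0,0,-0.9,0],[0.3,0,0,-1,0],[0.3,0,0,-1,0],[0.3,-0.1,-0.6,-0.7,0],[0.3,-0.15,-0.95,0,0],[0.3,-0.15,-0.95,0,0],[0.3,-0.15,-0.95,0,0],[0.3,-0.15,-0.95,0,0],[0.3,-0.15,-0.95,0,0],[0.3,-0.15,-0.95,0,0],[0.3,-0.14,-0.7,0,0],[0.3,-0.1,-0.4,0,0],[0.3,0,0,0.3,0],[0.3,0,0,0.8,0],[0.3,0,0,0.8,0],[0.3,0,0,0.6,0],[0.3,0,0,0.3,0],[0.3,0,0,0,0]]]'; python3 -c "
from h import *
go(.532,-.396,.055)"
```

```text
time_s: 14.22
ee_pos: [0.5299, -0.3945, 0.0642]
eef_rot: [-0.721, -3.057, -0.001]
ft_force: [0.3, -0.5, -1.0]
grip_width: 0.486
grasp_force: 30.6
t 14.22 tcp [ 0.5299 -0.3945  0.0642] close 63.4 q6 -1.93 | turn 0 shift after turn [-0.09 -0.01  0.31] w 0.486 F [ 0.3 -0.5 -1. ] 30.6
```

```bash
python3 -m inch '[[[0.3,0,0,0.12,0],[0.3,0,0,0.1,0],[0.3,0,0,0.05,0],[0.3,0,0,0.03,0],[0.3,0,0,0.03,0],[0.3,0,0,0.02,0],[0.3,0,0,0,0]]]'
```

```text
time_s: 15.1
ee_pos: [0.5301, -0.3952, 0.0551]
eef_rot: [0.722, 3.057, -0.0]
ft_force: [-1.5, 2.5, 5.4]
grip_width: 0.485
grasp_force: 31.0
```

```bash
python3 -m inch '[[[0.55,0,0,0,0],[0.65,0,0,0,0],[0.7,0,0,0,0],[0.7,0,0,0,0],[0.7,0,0,-0.3,0],[0.7,0,0,-0.7,0],[0.7,0,0,-1,0],[0.7,0,0,-1,-0.95],[0.7,0,0,-0.7,-0.95],[0.7,0,0,0,-0.95],[0.7,0,0,0,-0.95],[0.7,0,0,0,-0.95],[0.7,0,0,0,0]]]'
python3 - <<'E'
from h import *
go(.470,.148,.08,96)
from rig import eyes
p,d=eyes.camera("top");c=eyes.get_calibration("top"); np.savez("top1.npz",p=p,d=d,**c)
q,_=eyes.camera("scene")
cv2.imwrite("pics/t1.png",cv2.resize(np.vstack([p[150:270,200:440],q[220:340,60:300]])[:,:,::-1],None,fx=2.5,fy=2.5,interpolation=cv2.INTER_CUBIC))
E
```

```text
time_s: 16.73
ee_pos: [0.5304, -0.3954, 0.1672]
eef_rot: [-0.165, 3.136, -0.003]
ft_force: [-0.1, 0.0, -0.5]
grip_width: 0.701
grasp_force: 0.0
t 16.73 tcp [ 0.5304 -0.3954  0.1672] close 96.0 q6 -2.5 | turn 0.0 shift after turn [ 0.11 18.23  2.87] w 0.701 F [-0.1  0.  -0.5] 0.0
```

View pics/t1.png

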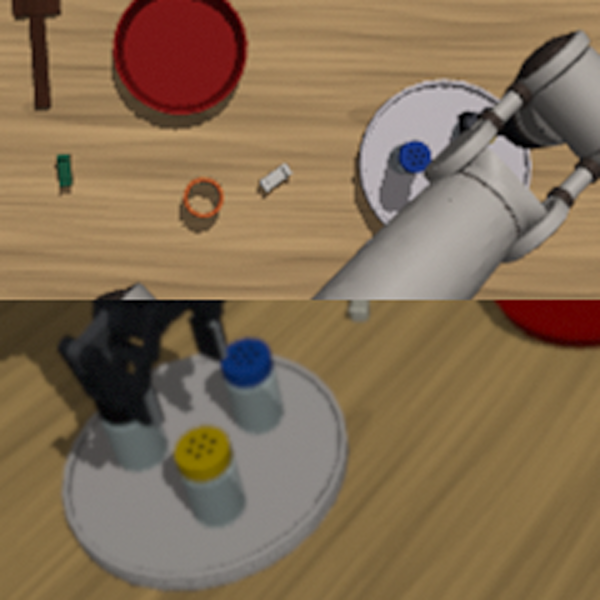

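Lower half: blue (248,365) and yellow (203,455) stand upright on the turntable with black behind the fingers at (135,440). The green rest is still at (65,173) in the upper half. Next is green.

```bash
python3 -m inch '[[[0.6,0,0.6,0,0],[0.6,0.1,0.9,0,0],[0.6,0,1,0,0],[0.6,0,1,0,0],[0.6,0,1,0,0],[0.6,0,1,0,0],[0.6,0,1,0,0],[0.6,0,1,0,0],[0.6,0,1,0,0],[0.6,0,1,0.2,0],[0.6,0,1,0.3,0],[0.6,0,1,0.3,0],[0.6,0,1,0.3,0],[0.6,0,1,0.3,0],[0.6,0,1,0.3,0],[0.6,0,1,0.3,0],[0.6,0,0.9,0.3,0],[0.6,0,0.7,0.2,0],[0.6,0,0.1,0,0],[0.6,0,0,0,0]]]'
python3 - <<'E'
from h import *
go(.470,.148,.005,96)
from rig import eyes
p,d=eyes.camera("scene")
cv2.imwrite("pics/g1.png",cv2.resize(p[100:200,210:330,::-1],None,fx=5,fy=5,interpolation=cv2.INTER_CUBIC))
E
```

```text
time_s: 19.32
ee_pos: [0.4728, 0.1174, 0.0908]
eef_rot: [-0.166, 3.136, -0.001]
ft_force: [0.1, 0.2, 0.4]
grip_width: 0.603
grasp_force: 0.0
t 19.32 tcp [0.4728 0.1174 0.0908] close 96.1 q6 -1.68 | turn 0.01 shift after turn [-0.01  1.03  2.86] w 0.603 F [0.1 0.2 0.4] 0.0
```

View pics/g1.png

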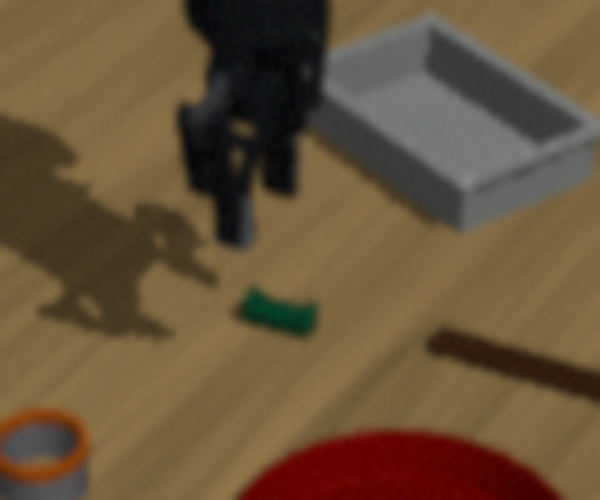

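The picture shows the open fingers at (235,240), short of the green rest at (280,312). The remaining shift agrees with that.

```bash
python3 -m inch '[[[0.6,0,0.5,0.2,0],[0.6,0,0.53,0.5,0],[0.6,0,0,0.6,0],[0.6,0,0,0.6,0],[0.6,0,0,0.5,0],[0.6,0,0,0.3,0],[0.6,0,0,0.12,0],[0.6,0,0,0,0],[0,0,0,0,0],[0,0,0,0,0],[0,0,0,0,0],[0,0,0,0,0],[0,0,0,0,0],[0,0,0,0,0],[0,0,0,0,0],[0,0,0,0,0]]]' 30; python3 -c "
from h import *
go(.638,.028,.10)"
```

```text
time_s: 21.38
ee_pos: [0.4697, 0.1485, 0.0063]
eef_rot: [-0.167, 3.136, -0.0]
ft_force: [-0.5, -0.0, 5.8]
grip_width: 0.199
grasp_force: 30.6
t 21.38 tcp [0.4697 0.1485 0.0063] close 96.1 q6 -1.62 | turn 0 shift after turn [-5.16 -4.59 -3.12] w 0.199 F [-0.5 -0.   5.8] 30.6
```

```bash
python3 -m inch '[[[0,0,0,-0.4,0],[0,0,0,-0.8,0],[0,0,0,-1,0],[0,-0.5,-0.4,-0.7,0],[0,-0.9,-0.8,-0.1,0],[0,-0.9,-0.8,0,0],[0,-0.9,-0.8,0,0],[0,-0.9,-0.8,0,0],[0,-0.7,-0.6,0,0],[0,-0.36,-0.39,0,0],[0,0,0,0.3,0],[0,0,0,0.7,0],[0,0,0,0.7,0],[0,0,0,0.5,0],[0,0,0,0.2,0],[0,0,0,0,0]]]'; python3 -c "
from h import *
go(.638,.028,.0123)"
```

```text
time_s: 23.38
ee_pos: [0.6374, 0.0281, 0.0233]
eef_rot: [0.167, -3.137, -0.0]
ft_force: [0.2, 0.4, 0.3]
grip_width: 0.196
grasp_force: 29.9
t 23.38 tcp [0.6374 0.0281 0.0233] close 96.1 q6 -1.82 | turn 0 shift after turn [-0.02 -0.    0.37] w 0.196 F [0.2 0.4 0.3] 29.9
```

```bash
python3 -m inch '[[[0,0,0,0.15,0],[0,0,0,0.12,0],[0,0,0,0.05,0],[0,0,0,0.03,0],[0,0,0,0.03,0],[0,0,0,0,0]]]'
```

```text
time_s: 24.12
ee_pos: [0.6377, 0.0279, 0.0124]
eef_rot: [-0.167, 3.137, -0.0]
ft_force: [-0.5, -0.0, 0.3]
grip_width: 0.204
grasp_force: 30.0
```

```bash
python3 -m inch '[[[0,0,0,0.03,0],[0,0,0,0.03,0],[0,0,0,0,0]]]'
```

```text
time_s: 24.5
ee_pos: [0.6377, 0.0279, 0.0123]
eef_rot: [0.167, -3.137, 0.0]
ft_force: [-6.3, 0.2, 11.7]
grip_width: 0.201
grasp_force: 31.3
```

```bash
python3 -m inch '[[[0.25,0,0,-0.02,0],[0.35,0,0,0,0],[0.4,0,0,0,0],[0.4,0,0,0,0],[0.4,0,0,-0.3,0],[0.4,0,0,-0.7,0],[0.5,0,0,-1,0.9],[0.6,0,0,-0.7,0.97],[0.6,0,0,0,0.97],[0.6,0,0,0,0.97],[0.6,0,0,0,0.97],[0.6,0,0,0,0.97],[0.6,0,0,0,0.97],[0.6,0,0,0,0.97],[0.6,0,0,0,0.97],[0.6,0,0,0,0]]]'; python3 -c "
from h import *
go(.466,-.137,.08,36.5)"
```

```text
time_s: 26.5
ee_pos: [0.6383, 0.0279, 0.0939]
eef_rot: [1.41, 2.805, 0.001]
ft_force: [-0.0, -0.7, -0.3]
grip_width: 0.599
grasp_force: 0.0
t 26.5 tcp [0.6383 0.0279 0.0939] close 36.6 q6 -0.78 | turn 0.02 shift after turn [-1.   -7.89  0.45] w 0.599 F [-0.  -0.7 -0.3] 0.0
```

```bash
python3 -m inch '[[[0.6,-0.1,-0.7,0,0],[0.6,-0.12,-0.95,0,0],[0.6,-0.12,-0.95,0,0],[0.6,-0.12,-0.95,0,0],[0.6,-0.12,-0.95,0,0],[0.6,-0.12,-0.95,0,0],[0.6,-0.12,-0.95,0,0],[0.6,-0.1,-0.8,0,0],[0.6,-0.08,-0.5,0,0],[0.6,0,-0.19,0.4,0],[0.6,0,0,0.4,0],[0.6,0,0,0.4,0],[0.6,0,0,0.2,0],[0.6,0,0,0,0]]]'
python3 - <<'E'
from h import *
go(.466,-.137,.0063,36.5)
from rig import eyes
p,d=eyes.camera("scene")
cv2.imwrite("pics/w1.png",cv2.resize(p[150:260,160:300,::-1],None,fx=5,fy=5,interpolation=cv2.INTER_CUBIC))
E
```

```text
time_s: 28.25
ee_pos: [0.465, -0.1366, 0.0493]
eef_rot: [-1.412, -2.805, -0.0]
ft_force: [-0.2, 0.7, -0.5]
grip_width: 0.604
grasp_force: 0.0
t 28.25 tcp [ 0.465  -0.1366  0.0493] close 36.6 q6 -1.17 | turn 0.01 shift after turn [-0.03  0.02  1.43] w 0.604 F [-0.2  0.7 -0.5] 0.0
```

View pics/w1.png

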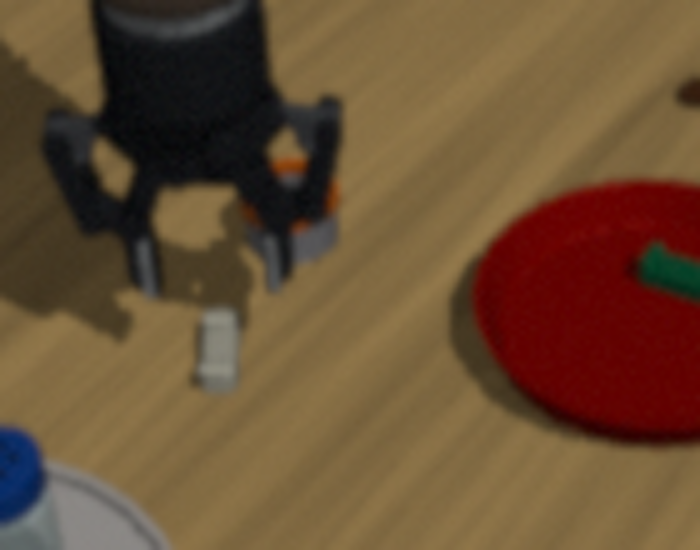

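The white rest at (218,350) lies between and below the fingers at (148,290) and (275,285), and the green one lies flat in the dish at (675,270).

```bash
python3 -m inch '[[[0.6,0,0,0.5,0],[0.6,0,0,0.5,0],[0.6,0,0,0.3,0],[0.6,0,0,0.12,0],[0.6,0,0,0,0],[0,0,0,0,0],[0,0,0,0,0],[0,0,0,0,0],[0,0,0,0,0],[0,0,0,0,0],[0,0,0,0,0],[0,0,0,0,0],[0,0,0,0,0]]]' 30; python3 -c "
from h import *
go(.638,-.040,.10)"
```

```text
time_s: 29.92
ee_pos: [0.4658, -0.1374, 0.0081]
eef_rot: [1.412, 2.805, -0.0]
ft_force: [-0.8, 0.3, 6.1]
grip_width: 0.2
grasp_force: 30.3
t 29.93 tcp [ 0.4658 -0.1374  0.0081] close 36.5 q6 -1.17 | turn 0 shift after turn [-0.81  6.55 -3.06] w 0.2 F [-0.8  0.3  6.1] 30.3
```

```bash
python3 -m inch '[[[0,0,0,-0.4,0],[0,0,0,-0.8,0],[0,0,0,-1,0],[0,-0.06,0.5,-0.7,0],[0,-0.12,0.9,-0.1,0],[0,-0.12,0.95,0,0],[0,-0.12,0.95,0,0],[0,-0.12,0.95,0,0],[0,-0.12,0.95,0,0],[0,-0.1,0.8,0,0],[0,-0.05,0.5,0,0],[0,0,0,0.3,0],[0,0,0,0.7,0],[0,0,0,0.7,0],[0,0,0,0.5,0],[0,0,0,0.2,0],[0,0,0,0,0]]]'; python3 -c "
from h import *
go(.638,-.040,.0141)"
```

```text
time_s: 32.05
ee_pos: [0.6362, -0.0405, 0.0251]
eef_rot: [-1.413, -2.805, 0.0]
ft_force: [0.7, -0.0, 0.1]
grip_width: 0.197
grasp_force: 29.7
t 32.05 tcp [ 0.6362 -0.0405  0.0251] close 36.5 q6 -0.89 | turn 0 shift after turn [-0.02  0.06  0.37] w 0.197 F [ 0.7 -0.   0.1] 29.7
```

```bash
python3 -m inch '[[[0,0,0,0.15,0],[0,0,0,0.12,0],[0,0,0,0.05,0],[0,0,0,0.03,0],[0,0,0,0.03,0],[0,0,0,0.02,0],[0,0,0,0,0]]]'
```

```text
time_s: 32.92
ee_pos: [0.6365, -0.0405, 0.0141]
eef_rot: [1.413, 2.806, -0.0]
ft_force: [-2.9, 0.8, 5.9]
grip_width: 0.198
grasp_force: 30.2
```

```bash
python3 -m inch '[[[0.25,0,0,-0.02,0],[0.35,0,0,0,0],[0.4,0,0,0,0],[0.4,0,0,0,0],[0.4,0,0,-0.3,0],[0.4,0,0,-0.7,0],[0.5,0,0,-1,0.9],[0.8,0,0,-0.7,0.97],[1,0,0,0,0.97],[1,0,0,0,0.97],[1,0,0,0,0.97],[1,0,0,0,0.97],[1,0,0,0,0.97],[1,0,0,0,0.97],[1,0,0,0,0.97],[1,0,0,0,0]]]'; python3 -c "
from h import *
go(.4362,-.0408,.06,-23)"
```

```text
time_s: 34.92
ee_pos: [0.6371, -0.0407, 0.0969]
eef_rot: [2.617, 1.735, 0.002]
ft_force: [0.2, -0.0, -0.2]
grip_width: 1.0
grasp_force: 0.0
t 34.92 tcp [ 0.6371 -0.0407  0.0969] close -22.9 q6 0.15 | turn 0.01 shift after turn [-2.62 -6.16  1.21] w 1.0 F [ 0.2 -0.  -0.2] 0.0
```

```bash
python3 -m inch '[[[1,-0.3,-0.7,0,0],[1,-0.4,-0.95,0,0],[1,-0.4,-0.95,0,0],[1,-0.4,-0.95,0,0],[1,-0.4,-0.95,0,0],[1,-0.35,-0.8,0,0],[1,-0.25,-0.6,0.3,0],[1,-0.12,-0.26,0.4,0],[1,0,0,0.3,0],[1,0,0,0,0]]]'
python3 - <<'E'
from h import *
go(.4362,-.0408,.008,-23)
from rig import eyes
p,d=eyes.camera("scene"); q,_=eyes.camera("top")
cv2.imwrite("pics/c1.png",cv2.resize(np.hstack([p[130:250,150:290],q[130:250,200:340]])[:,:,::-1],None,fx=2.8,fy=2.8,interpolation=cv2.INTER_CUBIC))
E
```

```text
time_s: 36.17
ee_pos: [0.4356, -0.0406, 0.0645]
eef_rot: [-2.619, -1.734, 0.001]
ft_force: [0.5, 0.3, 0.3]
grip_width: 1.001
grasp_force: 0.0
t 36.17 tcp [ 0.4356 -0.0406  0.0645] close -23.0 q6 0.03 | turn 0.0 shift after turn [0.   0.02 1.88] w 1.001 F [0.5 0.3 0.3] 0.0
```

View pics/c1.png

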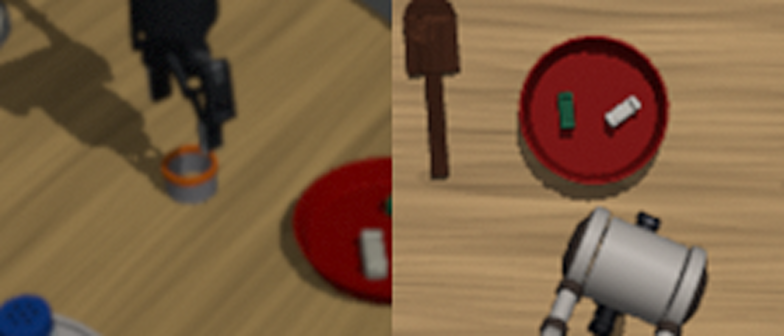

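Both rests lie flat in the dish, green at (567,110) and white at (622,110). The cutter at (190,172) is below the fingers.

```bash
python3 -m inch '[[[1,0,0,0.4,0],[1,0,0,0.6,0],[1,0,0,0.5,0],[1,0,0,0.28,0],[1,0,0,0.1,0],[1,0,0,0,0],[0.45,0,0,0,0],[0.45,0,0,0,0],[0.45,0,0,0,0],[0.45,0,0,0,0],[0.45,0,0,0,0],[0.45,0,0,0,0],[0.45,0,0,0,0]]]' 25; python3 -c "
from h import *
go(.458,.3725,.11)"
```

```text
time_s: 37.9
ee_pos: [0.436, -0.0408, 0.0095]
eef_rot: [2.619, 1.734, 0.001]
ft_force: [-1.9, 1.2, 5.3]
grip_width: 0.624
grasp_force: 25.2
t 37.9 tcp [ 0.436  -0.0408  0.0095] close -23.0 q6 0.03 | turn 0 shift after turn [12.97 -4.7  -3.35] w 0.624 F [-1.9  1.2  5.3] 25.2
```

```bash
python3 -m inch '[[[0.45,0,0,-0.4,0],[0.45,0,0,-0.8,0],[0.45,0,0,-1,0],[0.45,0.5,-0.18,-0.8,0],[0.45,0.9,-0.33,-0.35,0],[0.45,0.97,-0.35,0,0],[0.45,0.97,-0.35,0,0],[0.45,0.97,-0.35,0,0],[0.45,0.97,-0.35,0,0],[0.45,0.97,-0.35,0,0],[0.45,0.97,-0.35,0,0],[0.45,0.97,-0.35,0,0],[0.45,0.97,-0.35,0,0],[0.45,0.97,-0.35,0,0],[0.45,0.97,-0.35,0,0],[0.45,0.8,-0.3,0,0],[0.45,0.6,-0.22,0,0],[0.45,0.47,-0.17,0,0],[0.45,0,0,0,0]]]'
python3 - <<'E'
from h import *
go(.458,.3725,.0135)
from rig import eyes
p,d=eyes.camera("scene"); q,_=eyes.camera("top")
cv2.imwrite("pics/m1.png",cv2.resize(np.hstack([p[60:180,210:350],q[150:270,100:240]])[:,:,::-1],None,fx=2.8,fy=2.8,interpolation=cv2.INTER_CUBIC))
E
```

```text
time_s: 40.28
ee_pos: [0.4578, 0.3731, 0.1093]
eef_rot: [2.619, 1.735, 0.0]
ft_force: [0.1, -0.1, -0.2]
grip_width: 0.622
grasp_force: 26.4
t 40.27 tcp [0.4578 0.3731 0.1093] close -22.9 q6 0.88 | turn 0 shift after turn [-0.02  0.01  3.19] w 0.622 F [ 0.1 -0.1 -0.2] 26.4
```

View pics/m1.png

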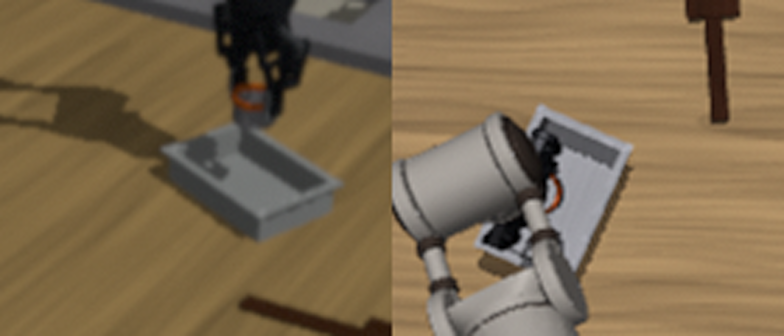

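The cutter at (250,95) hangs over the mould in the scene view. Its leftward offset in the top view is height parallax, so I lower it.

```bash
python3 -m inch '[[[0.45,0,0,0.4,0],[0.45,0,0,0.7,0],[0.45,0,0,0.7,0],[0.45,0,0,0.6,0],[0.45,0,0,0.3,0],[0.45,0,0,0.15,0],[0.45,0,0,0.1,0],[0.45,0,0,0,0]]]'; python3 -c "
from h import *
go(.458,.3725,.0135)"
```

```text
time_s: 41.38
ee_pos: [0.4581, 0.3728, 0.0211]
eef_rot: [2.62, 1.734, 0.001]
ft_force: [1.1, 0.2, -1.3]
grip_width: 0.617
grasp_force: 26.4
t 41.38 tcp [0.4581 0.3728 0.0211] close -23.0 q6 0.88 | turn 0 shift after turn [-0.01  0.    0.25] w 0.617 F [ 1.1  0.2 -1.3] 26.4
```

```bash
python3 -m inch '[[[0.45,0,0,0.1,0],[0.45,0,0,0.06,0],[0.45,0,0,0.04,0],[0.45,0,0,0.03,0],[0.45,0,0,0.03,0],[0.45,0,0,0,0]]]'
```

```text
time_s: 42.12
ee_pos: [0.4578, 0.3727, 0.0136]
eef_rot: [2.62, 1.734, -0.0]
ft_force: [-1.8, -2.1, 5.5]
grip_width: 0.623
grasp_force: 26.7
```

Contact at the expected height. Release, rise, and retreat back over the table.

```bash
python3 -m inch '[[[0.68,0,0,0,0],[0.75,0,0,0,0],[0.8,0,0,0,0],[0.8,0,0,0,0],[0.8,0,0,-0.3,0],[0.8,0,0,-0.7,0],[0.8,0,0,-1,0],[0.8,0,0,-1,0],[0.8,0,0,-1,0],[0.8,0,0,-1,0],[0.8,0.5,-0.7,-0.5,0],[0.8,0.7,-0.9,0,0],[0.8,0.7,-0.9,0,0],[0.8,0.7,-0.9,0,0],[0.8,0.7,-0.9,0,0],[0.8,0.5,-0.6,0,0],[0.8,0,0,0,0],[0.8,0,0,0,0]]]'
python3 - <<'E'
from h import *
from rig import eyes
np.set_printoptions(precision=3,suppress=True)
p,d=eyes.camera("top"); c=eyes.get_calibration("top"); T=dict(p=p,d=d,**c); q,_=eyes.camera("scene")
cv2.imwrite("pics/end.png",np.vstack([p[120:280,110:430],q[90:340,80:400]])[:,:,::-1])
im=cv2.imread("pics/end.png"); cv2.imwrite("pics/end.png",cv2.resize(im,None,fx=1.45,fy=1.45,interpolation=cv2.INTER_CUBIC))
W=world(T); W0=world(load("top")); 
def fit(W,a,b,c,d,e,f):
    x,y,z=np.moveaxis(W,-1,0); m=(x>a)&(x<b)&(y>c)&(y<d)&(z>e)&(z<f); R=cv2.minAreaRect(np.float32(np.c_[x[m],y[m]])); return np.array([*R[0],*R[1],R[2],np.median(z[m])])
for n,a in {"mould":(.32,.6,.22,.52,.033,.06),"dish":(.53,.75,-.11,.105,.021,.04),"caps":(.36,.62,-.5,-.24,.085,.13),"paddle":(.5,.85,.12,.3,.005,.02)}.items():
    print(n,fit(W0,*a),fit(W,*a))
E
```

```text
time_s: 44.38
ee_pos: [0.3676, 0.5344, 0.1779]
eef_rot: [2.62, 1.733, -0.0]
ft_force: [-0.7, -0.5, -0.5]
grip_width: 0.798
grasp_force: 0.0
mould [ 0.458  0.372  0.127  0.185 67.174  0.04 ] [ 0.458  0.373  0.125  0.185 67.344  0.04 ]
dish [ 0.639 -0.006  0.179  0.177  0.967  0.026] [ 0.638 -0.006  0.18   0.177  1.556  0.026]
caps [ 0.437 -0.39   0.04   0.04  41.997  0.102] [ 0.497 -0.371  0.138  0.119 55.029  0.103]
paddle [ 0.675  0.21   0.179  0.349 89.89   0.007] [0.675 0.21  0.35  0.18  0.016 0.008]
```

View pics/end.png

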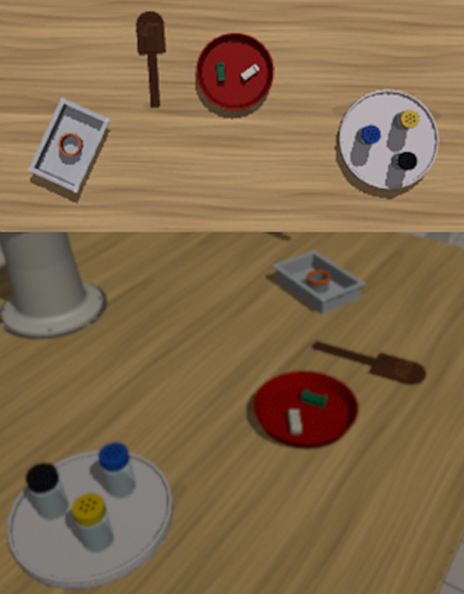

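All is in place: the three shakers stand upright at (115,455), (90,510) and (42,478), the rests lie flat in the dish at (313,397) and (295,420), and the cutter stands orange edge up in the mould at (318,277). The mould and dish measure the same before and after, and the robot is touching nothing.

```bash
python3 -c "
from rig import workorder
print(workorder.finish_job())"
```

```text
the job is handed in; nothing more can be done
None
```

I sorted all five items in the order asked and handed the job in at about 44.5 s; the final pictures show everything in place, the black-capped shaker still standing, and the dish, mould and paddle not moved.

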